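# Mount a primed panel on the easel

## Robot

A 6-joint arm with a two-finger parallel gripper is mounted at the origin on the work surface. World frame = base frame: x ahead of the robot, y to its left, z up, the work surface at z = 0. Lengths are in m, angles in degrees, forces in N, time in s.
With the tool pointing down it reaches from about 0.25 to 0.8 m from the base axis. Payload 8.5 kg.
Tool frame: the origin (TCP) lies on the centre line of the jaws, within the pads' length; the fingertips stand 17 mm ahead of it and the grasp point (between the pads) lies 2 mm behind it; x points along the fingers, y is the direction in which the jaws open and shut, and the axes are right-handed (so a half turn about x gives the same grasp; the last joint's range is limited). The gripper opens to 85 mm and grips with 20 to 120 N. Pads are 22 mm wide; open, the fingers measure 114 mm over their backs; the gripper's body (76 mm by 85 mm) begins 54 mm behind the grasp point. The pads swing forward as they close: fully open they stand 13 mm farther back than shut.
Start: joints at [75.401, 13.648, -0.773, 75.585, 0, 90], TCP at [0.132, 0.508, 0.248] pointing down, gripper open.
Joint ranges: [-152.45, 152.45], [-59.26, 108.67], [-65.41, 83.53], [-104.44, 129.93], [-82.83, 76.93], [-180, 180]. Speed limits (degrees/s): [127.2, 127.2, 159.86, 180, 180, 180].

## Interface

Orientations are given as [roll, pitch, yaw] about the fixed x, y, z axes, in that order (R = Rz(yaw) Ry(pitch) Rx(roll)).
In Python, from cell import telemetry, capture, bot, models gives the robot as it stands.
- The arm moves only by the tool jog_arm, never from a script. Its argument "rows" is one flat list of numbers, 7 for each row, row after row: the turn, a rotation vector about the tool's x, y, z in rad, then the shift along the tool's x, y, z in mm, then the finger opening in mm, from 0 to 85.4. In form: [wx, wy, wz, tx, ty, tz, hand, wx, wy, wz, tx, ty, tz, hand, ...]. A call has 1 to 20 rows; each row is the pose to reach, as a shift and turn from the pose commanded when the call began, along the tool's axes at that moment; what a row does not reach only later rows make up. A row lasts 1/12 s, in which the tool goes at most 41.7 mm and 7.16 degrees, less where a joint would pass 70% of its speed; a pose out of reach is approached as far as the arm can. A call with a gripper value outside its range is refused whole. The fingers move at their own pace and stop on an object; the grip force is fixed at half the most. Time passes only in rows, so rows that repeat a pose let the fingers close. It gives the time, the measured TCP pose, the force and the opening at its end, in the units of the state.
- telemetry.get_obs(): the state, without advancing time (a new reading comes with each control period).
- capture(name): name is "side" or "top"; returns a dict with "image" (400x640x3 uint8, red, green, blue), "depth" (400x640 float32, m along the optical axis (not along the pixel's ray), 0 where there is no reading), "fov_y" (degrees; the focal length in pixels is half the picture's height over the tangent of half this angle, whatever the lens; pixels are square), "cx", "cy" (the principal point, pixels), "rvec" (rotation vector, rad) and "tvec" (3), from world to camera coordinates, as OpenCV has them. Camera axes: x right, y down, z forward; pixel columns grow to the right and rows downward; lengths in m; the calibration is good to about 2 mm. A picture is of the moment at which its call begins.
- bot.hand_in(): hands the job in, once; it reports no verdict.
Trained networks look in a picture, given as the dict that the camera call returned (one of the last four; its "shot" number tells which), for a name from the list of things; names that differ only in an ending like _2 or _b are one class to them, and where a whole thing is asked for, a point or a joint stands for the part that bears it (a point fixed in the world has none). Each returns a list of dicts, best first, with "score" (0 to 1); they miss things now and then, are a little off and sometimes report something else, mostly with a low value. They report only what shows in the picture. A call takes as long as a camera call. They do not tell look-alikes from the thing itself.
- models.search_frame(thing, picture): "location" ([column, row] as shares, 0 to 1, of the picture: columns of its width, rows of its height, amid what is visible of it).
The state is a dict: "time_s": time; "joints": joint angles; "dq": joint speeds; "effort": joint torques, N m; "eef_pos": TCP position; "tcp_rot": TCP orientation; "ft_force": force on the tool from outside, world axes, zero at the start; "wrist_torque": the same for the moment, N m; "gripper_width": opening from 0.0 (shut) to 1.0 (fully open).
Only numpy, scipy, OpenCV 4.12 (cv2) and the standard library are available. Lean on these libraries where they do the work, as an engineer would, in place of code of your own. Each camera call takes 0.05 s, during which the arm holds its last target.

## Task

The blue solvent tin has been left on the ledge of the wooden table easel: clear it away first, standing it upright in the steel tray. Then take the white panel from the grey metal rack and stand it on the easel's ledge, lying flat against the easel's leaning back, and slide it gently along until you feel it come up against the red end stop; leave it there, touching the stop. Leave the paint jar, the mug and the tape roll where they are.

Things in the scene. Friction and masses are not known exactly. Their poses are not given: they have to be found in the camera images.
- easel: fixed wooden table easel, 320 mm wide: a ledge and a low back leaning 22 degrees from vertical, its top towards the robot (-x), so its face looks to +x and up. Origin on the table under the middle of the inner corner of ledge and back; x horizontal, out of the face (roughly away from the robot), y along the ledge, z up. Easel and rack may change sides.
- easel_seat: seat frame fixed to the easel. Origin: middle of the inner corner of ledge and back, 45 mm over the table; z up along the leaning face (22 degrees off vertical), x out of the face, y along the ledge (-160 to 160 mm). Ledge top is z = 0, face is x = 0. Back 12 mm thick, up to z = 80 mm; ledge 56 mm deep, then a lip 7 mm thick, 8 mm high.
- stop: red end stop fixed on the ledge near its +y end, its place varies: 20 mm along y, 50 mm deep, 60 mm high, brass knob on top. Origin on the inner corner line of ledge and back, in the plane of the face the panel meets; axes parallel to easel. It fills y = 0 to 20 mm; the panel comes from -y, its middle 80 mm to -y of this origin when home.
- tin: loose blue solvent tin, yellow label: 44 mm (x) by 56 mm (y), 110 mm high, plus a black cap 26 mm wide and 14 mm high; 0.25 to 0.5 kg. Origin at the centre of its underside, z up through the cap. It stands on the easel's ledge, its back flat against the leaning back, where the panel has to go.
- panel: loose white primed panel with green tape round its faces: 12 mm thick (x), 160 mm wide (y), 150 mm high (z); 0.15 to 0.27 kg. Origin at the middle of its lower edge, z up along the panel. It stands in the rack, leaning.
- rack: fixed grey metal rack, 200 mm wide, like the easel but leaning 32 degrees from vertical, top towards the robot (-x). Origin on the table under the inner corner of ledge and back, which is 45 mm up; x horizontal, out of its face, y along its ledge, z up. Back 12 mm thick, 70 mm up the slope (the panel's upper 80 mm stands free); ledge 32 mm deep, lip 8 mm high.
- tray: fixed low steel tray, 140 mm (x) by 150 mm (y) outside, walls 4 mm thick and 16 mm high. Origin at the centre of its underside, on the table; its floor is about 4 mm up.
- paint_jar: bystander: clear jar with orange label and white lid, diameter 60 mm, 85 mm high, on the table. Origin at the centre of its underside.
- mug: bystander: blue mug, diameter 76 mm, 85 mm high, on the table. Origin at the centre of its underside.
- tape: bystander: yellow roll of tape lying flat, diameter 90 mm, 24 mm high. Origin at the centre of its underside.
There are look-alikes about, which are no part of the job. Leave any purple look-alike of the panel alone. What is shaped like the tray but yellow is not meant.

How it is judged (in metres and radians):
On the way, in this order (a step that is already met when the one before it is completed fails the run):
1. the tin stands upright in the tray, released (angle between tin's own z axis and vertical below 0.12 rad and x of tin in the frame of tray between -0.06 and 0.06 m and y of tin in the frame of tray between -0.065 and 0.065 m and z of tin in the frame of tray below 0.01 m and linear speed of tin below 0.02 m/s and contact force between tin and the fingers below 0.1 N), for 0.2 s.
2. the panel, on the easel's ledge and flat against its back, is felt against the stop (over 1 N) (x of panel in the frame of easel_seat between 0.002 and 0.011 m and z of panel in the frame of easel_seat between -0.004 and 0.004 m and angle between the z axis of panel and the z axis of easel_seat, either way round below 0.06 rad and angle between the x axis of panel and the x axis of easel_seat, either way round below 0.06 rad and y of panel in the frame of stop between -0.083 and -0.076 m and contact force between panel and stop above 1 N), for 0.04 s.
At the end, for the whole second after the job is handed in: The tin stands upright (within 7 degrees), released and at rest on the tray's floor. The panel stands released and at rest on the easel's ledge (lower edge within 4 mm of the ledge), flat against the back (within 3.4 degrees, 5 mm), its edge within 3 mm of the stop (all of step 1 and x of panel in the frame of easel_seat between 0.002 and 0.011 m and z of panel in the frame of easel_seat between -0.004 and 0.004 m and angle between the z axis of panel and the z axis of easel_seat, either way round below 0.06 rad and angle between the x axis of panel and the x axis of easel_seat, either way round below 0.06 rad and y of panel in the frame of stop between -0.083 and -0.076 m and linear speed of panel below 0.01 m/s and contact force between panel and the fingers below 0.1 N); the robot touches nothing.
It fails at once if the panel is driven against the stop with more than 30 N (contact force between panel and stop above 30 N).
It fails at once if the paint jar, the mug or the tape roll is moved by more than 20 mm (distance of any of paint_jar, mug, tape from where it was at the start of the episode above 0.02 m).
It also fails if it takes over 67 s, if anything falls off the work surface, if the arm or the gripper's body presses on something with over 40 N, if the wrist force passes 120 N, or if a joint passes its speed limit or range.

## Working session

There is one attempt and no reset: what is moved stays moved. The work goes in short steps, Python scripts to look and compute and a tool call to move; the robot and the scene stay as the last step left them, time stands still between calls to the robot, and variables do not carry over. Pictures are saved under pics/ and viewed, and the job is handed in when it is done.

Besides the shell and the picture viewer there is one more tool, called as name(argument=value, ...), one argument or row to a line, values as JSON. jog_arm: Moves the arm, as the interface text tells. Its arguments: {"type":"object","properties":{"rows":{"type":"array","items":{"type":"number"}}},"required":["rows"]}

```bash
ls; mkdir -p pics; cat > h.py <<'E'
import numpy as np, cv2
from cell import telemetry, capture, bot, models
from scipy.spatial.transform import Rotation as R
def cam(name, save=None):
    d=capture(name)
    if save: cv2.imwrite('pics/'+save+'.png', d['image'][:,:,::-1])
    return d
def cloud(d):
    f=200/np.tan(np.radians(d['fov_y']/2)); z=d['depth']
    v,u=np.mgrid[0:400,0:640]
    P=np.stack([(u-d['cx'])/f*z,(v-d['cy'])/f*z,z],-1)
    Rm=cv2.Rodrigues(np.array(d['rvec'],float))[0]
    W=(P-np.array(d['tvec']).ravel())@Rm
    W[z==0]=np.nan
    return W
E
cat > a.py <<'E'
from h import *
print(telemetry.get_obs())
for n in ['top','side']:
    d=cam(n,n+'0'); W=cloud(d); np.savez('pics/'+n+'0.npz',W=W,im=d['image'])
    print(n,{k:d[k] for k in d if k not in('image','depth')})
    Rm=cv2.Rodrigues(np.array(d['rvec'],float))[0]; print('campos',-Rm.T@np.array(d['tvec']).ravel())
    for t in ['easel','stop','tin','panel','rack','tray','paint_jar','mug','tape']:
        for r in models.search_frame(t,d)[:3]:
            c,w=r['location']; c=int(c*640);w=int(w*400)
            print(t,round(r['score'],2),c,w,W[min(w,399),min(c,639)].round(3))
E
python3 a.py
```

```text
pics
{'time_s': 0.0, 'joints': array([ 7.54015257e+01,  1.36812846e+01, -8.16975951e-01,  7.55828724e+01,
       -2.97468095e-05,  8.99989417e+01]), 'dq': array([-0.0382249 ,  0.02857616, -0.07352086, -0.06002862, -0.03067387,
       -0.03023317]), 'effort': array([ 8.49759581e-04, -5.38775897e+01,  3.46437478e+01,  1.84513803e-02,
       -6.88719865e-05,  4.35960089e-05]), 'eef_pos': array([0.13222704, 0.50768227, 0.24767437]), 'tcp_rot': array([ -89.98005119,   89.91886709, -104.57746722]), 'ft_force': array([-0.3533491 ,  0.51522581, -0.62535162]), 'wrist_torque': array([-0.03388362, -0.03019068,  0.05644934]), 'gripper_width': 1.0048001667867326}
top {'fov_y': 52.84557498993257, 'cx': 326.40311693934416, 'cy': 202.63013165004529, 'rvec': array([ 2.18416983, -2.1219988 ,  0.18129273]), 'tvec': array([-0.11380547,  0.48806809,  1.02936529]), 'shot': 1}
campos [ 0.33314655 -0.08103321  1.09233788]
easel 0.95 203 143 [0.651 0.245 0.01 ]
stop 0.81 165 121 [0.676 0.314 0.111]
tin 0.77 211 129 [0.642 0.183 0.16 ]
panel 0.71 462 289 [ 0.275 -0.466  0.011]
panel 0.64 381 156 [ 0.596 -0.22
[... 280 characters left out ...]
8306, 'cx': 320.49766937514664, 'cy': 202.5934506814188, 'rvec': array([ 0.09373197, -2.75210725,  1.42246275]), 'tvec': array([0.46149944, 0.12256681, 1.25979572]), 'shot': 2}
campos [0.38231274 0.98770092 0.8326905 ]
easel 0.94 227 321 [0.64  0.275 0.012]
stop 0.81 198 311 [0.674 0.33  0.099]
tin 0.56 220 263 [0.653 0.225 0.129]
panel 0.98 307 145 [ 0.544 -0.498  0.011]
panel 0.94 388 156 [ 0.277 -0.438  0.012]
panel 0.8 276 162 [ 0.589 -0.146  0.153]
rack 0.6 276 192 [ 0.608 -0.216  0.009]
tray 0.92 439 338 [0.198 0.283 0.001]
tray 0.85 328 233 [ 0.446 -0.043  0.004]
paint_jar 0.72 332 333 [0.415 0.349 0.077]
mug 0.84 344 165 [ 0.414 -0.286  0.065]
tape 0.66 198 233 [ 0.786 -0.022  0.004]
```

View pics/top0.png

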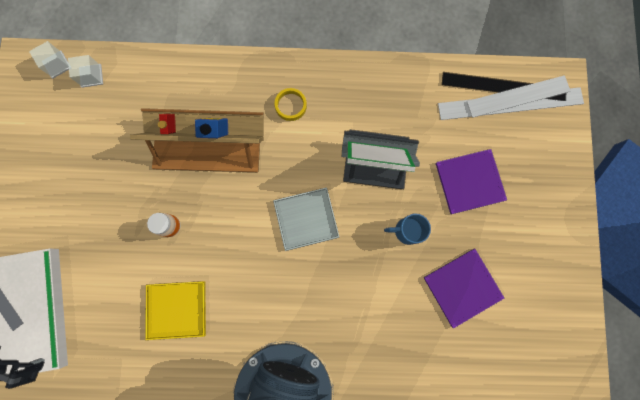

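View pics/side0.png

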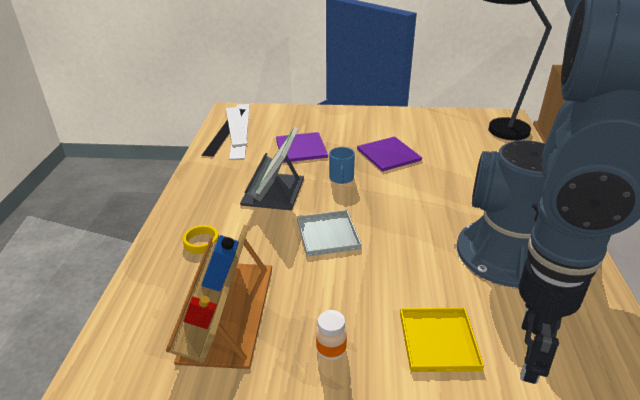

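The pictures show, in the top view: easel upper left with the red stop (167,124) and blue tin (211,128), the white panel in the rack (380,155), the steel tray (305,218), and a yellow look-alike tray (175,310). The jar is at (163,225), the mug at (412,229) and the tape at (290,104). Purple panels on the right are to be ignored.

```bash
cat > z.py <<'E'
import numpy as np, cv2
from h import *
for n,boxes in [('top',[(120,90,280,190),(330,110,430,200)]),('side',[(160,220,290,375),(230,115,320,215)])]:
    im=np.load(f'pics/{n}0.npz')['im'][:,:,::-1]
    for i,b in enumerate(boxes):
        c=im[b[1]:b[3],b[0]:b[2]]; s=min(790/c.shape[1],590/c.shape[0])
        cv2.imwrite(f'pics/z_{n}{i}.png',cv2.resize(c,None,fx=s,fy=s,interpolation=cv2.INTER_NEAREST))
for n in ['top','side']:
    D=np.load(f'pics/{n}0.npz'); W=D['W']; im=D['im'].astype(int); r,g,b=im[...,0],im[...,1],im[...,2]
    hsv=cv2.cvtColor(D['im'],cv2.COLOR_RGB2HSV).astype(int)
    def box(x0,x1,y0,y1,z0,z1): return (W[...,0]>x0)&(W[...,0]<x1)&(W[...,1]>y0)&(W[...,1]<y1)&(W[...,2]>z0)&(W[...,2]<z1)
    M={'tin':(hsv[...,0]>100)&(hsv[...,0]<125)&(hsv[...,1]>120)&box(.55,.75,.1,.4,.03,.3),
     'stop':((hsv[...,0]<8)|(hsv[...,0]>172))&(hsv[...,1]>180)&box(.55,.8,.2,.45,.03,.2),
     'panel':(hsv[...,1]<60)&(hsv[...,2]>110)&box(.45,.75,-.4,-.1,.04,.3),
     'tray':(hsv[...,1]<70)&box(.35,.58,-.15,.08,-.01,.03)}
    for k,m in M.items():
        P=W[m]; print(n,k,m.sum(),np.nanpercentile(P,[1,50,99],axis=0).round(3).tolist())
        if k=='tray':
            rc=cv2.minAreaRect(P[:,:2].astype(np.float32)*1000); print(rc)
        if len(P)>20 and k!='tray':
            c=P.mean(0);
            from numpy.linalg import svd
            # ransac plane
            best=None;rng=np.random.default_rng(0)
            for _ in range(300):
                q=P[rng.choice(len(P),3,False)]; nn=np.cross(q[1]-q[0],q[2]-q[0]); 
                if np.linalg.norm(nn)<1e-9: continue
                nn/=np.linalg.norm(nn); inl=abs((P-q[0])@nn)<.003
                if best is None or inl.sum()>best.sum(): best=inl
            Q=P[best]; c=Q.mean(0); nn=svd(Q-c)[2][2]; nn*=np.sign(nn[2]); print('  plane',best.sum(),c.round(4),nn.round(3),'tilt elev',np.degrees(np.arcsin(nn[2])).round(1),'az',np.degrees(np.arctan2(nn[1],nn[0])).round(2), 'rms',((Q-c)@nn).std())
E
python3 z.py
```

```text
top tin 472 [[0.626, 0.168, 0.074], [0.651, 0.181, 0.152], [0.691, 0.222, 0.17]]
  plane 266 [0.6459 0.1935 0.1555] [-0.397 -0.019  0.918] tilt elev 66.6 az -177.3 rms 0.001472525912176261
top stop 249 [[0.646, 0.307, 0.061], [0.677, 0.309, 0.103], [0.705, 0.328, 0.122]]
  plane 177 [0.6769 0.3089 0.0918] [-0.007 -1.     0.031] tilt elev 1.8 az -90.41 rms 0.0012383044678245204
top panel 1152 [[0.464, -0.332, 0.061], [0.593, -0.228, 0.139], [0.646, -0.15, 0.179]]
  plane 949 [ 0.6013 -0.2265  0.1275] [ 0.828 -0.083  0.555] tilt elev 33.7 az -5.73 rms 0.0011696904838859996
top tray 2967 [[0.373, -0.131, -0.001], [0.451, -0.045, 0.004], [0.532, 0.036, 0.018]]
((471.058837890625, -69.85143280029297), (167.58795166015625, 211.18472290039062), 15.6865816116333)
side tin 972 [[0.624, 0.181, 0.056], [0.657, 0.226, 0.124], [0.695, 0.23, 0.165]]
  plane 729 [0.6613 0.2269 0.1095] [-0.002 -1.     0.   ] tilt elev 0.0 az -90.09 rms 0.0012456774433824407
side stop 640 [[0.644, 0.313, 0.054], [0.675, 0.33, 0.093], [0.704, 0.333, 0.122]]
  plane 534 [0.6754 0.3304 0.0874] [-0.002  1.     0.007] tilt elev 0.4 az 90.13 rms 0.0011549414558272599
side panel 540 [[0.46, -0.321, 0.053], [0.594, -0.173, 0.134], [0.649, -0.138, 0.18]]
  plane 323 [ 0.6029 -0.1984  0.1226] [ 0.834 -0.062  0.548] tilt elev 33.2 az -4.26 rms 0.0015072260115202374
side tray 2287 [[0.368, -0.143, 0.0], [0.448, -0.043, 0.006], [0.564, 0.045, 0.019]]
((465.1690673828125, -66.39341735839844), (173.6669158935547, 220.78817749023438), 16.336017608642578)
```

```bash
cat > z2.py <<'E'
import numpy as np, cv2
Ws=[];C=[]
t=np.radians(22); Rs=np.array([[np.cos(t),0,-np.sin(t)],[0,1,0],[np.sin(t),0,np.cos(t)]]) # cols x,y,z
for n in ['top','side']:
    D=np.load(f'pics/{n}0.npz'); W=D['W']; hsv=cv2.cvtColor(D['im'],cv2.COLOR_RGB2HSV).astype(int)
    m=(W[...,0]>.5)&(W[...,0]<.8)&(W[...,1]>.05)&(W[...,1]<.45)&(W[...,2]>.03)&(W[...,2]<.2)
    P=W[m];h=hsv[m]
    wood=(h[:,0]>8)&(h[:,0]<35)
    Q=P[wood]; L=(Q-[0,0,.045])@Rs   # seat coords w/o origin
    print(n,'wood',np.percentile(L,[1,10,50,90,99],axis=0).round(3).tolist())
    # histogram of L x for z in .01..0.075 (face), L z for ledge
    hx,e=np.histogram(L[(L[:,2]>-.25)&(L[:,2]<-.17)][:,0],bins=np.arange(.55,.72,.004)); print('x hist',[(round(a,3),c) for a,c in zip(e,hx) if c>8])
    hz,e=np.histogram(L[:,2],bins=np.arange(-.32,-.1,.004)); print('z hist',[(round(a,3),c) for a,c in zip(e,hz) if c>8])
    for k,mm in [('tin',(h[:,0]>100)&(h[:,0]<125)&(h[:,1]>120)),('stop',((h[:,0]<8)|(h[:,0]>172))&(h[:,1]>180))]:
        l=(P[mm]-[0,0,.045])@Rs; print(k,np.percentile(l,[2,50,98],axis=0).round(4).tolist())
    np.savez(f'pics/easel_{n}.npz',L=L,rc=np.argwhere(m)[wood])
E
python3 z2.py
```

```text
top wood [[0.557, 0.076, -0.254], [0.608, 0.1, -0.251], [0.638, 0.24, -0.247], [0.674, 0.369, -0.17], [0.68, 0.393, -0.166]]
x hist [(np.float64(0.55), np.int64(13)), (np.float64(0.554), np.int64(14)), (np.float64(0.558), np.int64(11)), (np.float64(0.562), np.int64(12)), (np.float64(0.566), np.int64(17)), (np.float64(0.57), np.int64(11)), (np.float64(0.574), np.int64(17)), (np.float64(0.578), np.int64(13)), (np.float64(0.582), np.int64(11)), (np.float64(0.586), np.int64(20)), (np.float64(0.59), np.int64(11)), (np.float64(0.594), np.int64(19)), (np.float64(0.598), np.int64(11)), (np.float64(0.602), np.int64(28)), (np.float64(0.606), np.int64(83)), (np.float64(0.61), np.int64(90)), (np.float64(0.614), np.int64(287)), (np.float64(0.618), np.int64(75)), (np.float64(0.622), np.int64(66)), (np.float64(0.626), np.int64(68)), (np.float64(0.63), np.int64(68)), (np.float64(0.634), np.int64(71)), (np.float64(0.638), np.int64(82)), (np.float64(0.642), np.int64(83)), (np.float64(0.646), np.int64(85)), (np.float64(0.65), np.int64(74)), (np.float64(0.654), np.int64(75)), (np.float64(0.658), np.int6
[... 2789 characters left out ...]
at64(-0.224), np.int64(46)), (np.float64(-0.22), np.int64(41)), (np.float64(-0.216), np.int64(47)), (np.float64(-0.212), np.int64(38)), (np.float64(-0.208), np.int64(44)), (np.float64(-0.204), np.int64(43)), (np.float64(-0.2), np.int64(40)), (np.float64(-0.196), np.int64(47)), (np.float64(-0.192), np.int64(52)), (np.float64(-0.188), np.int64(53)), (np.float64(-0.184), np.int64(45)), (np.float64(-0.18), np.int64(47)), (np.float64(-0.176), np.int64(65)), (np.float64(-0.172), np.int64(311)), (np.float64(-0.168), np.int64(366))]
tin [[0.617, 0.1856, -0.24], [0.6375, 0.2264, -0.1717], [0.6573, 0.2296, -0.1344]]
stop [[0.6179, 0.3152, -0.2436], [0.6418, 0.3302, -0.2086], [0.6659, 0.3328, -0.1847]]
```

View pics/z_top0.png

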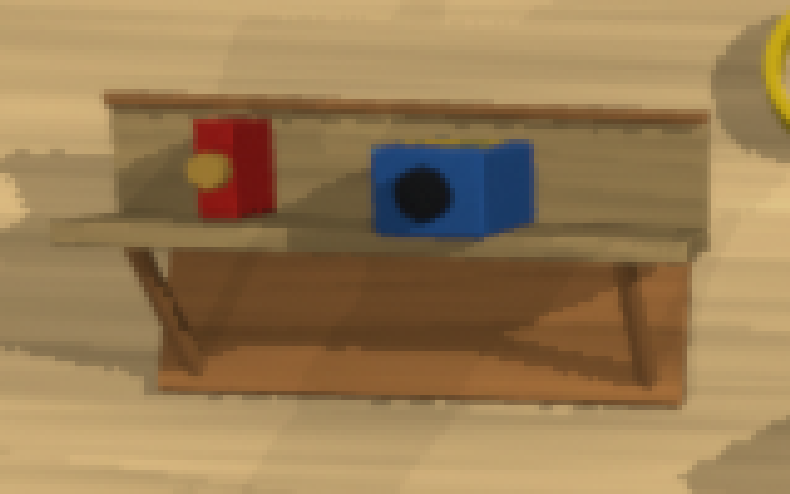

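View pics/z_side0.png

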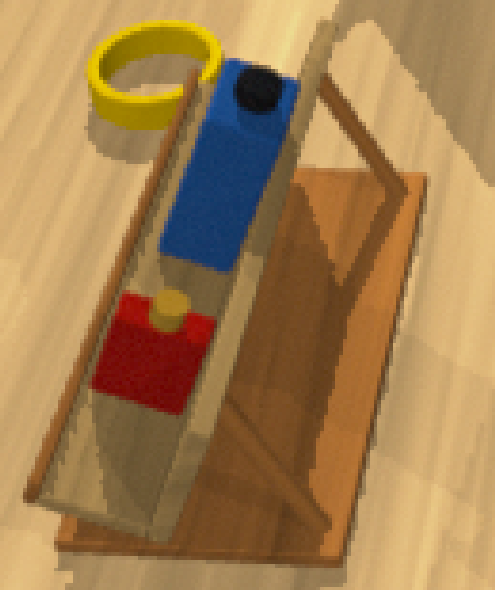

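View pics/z_side1.png

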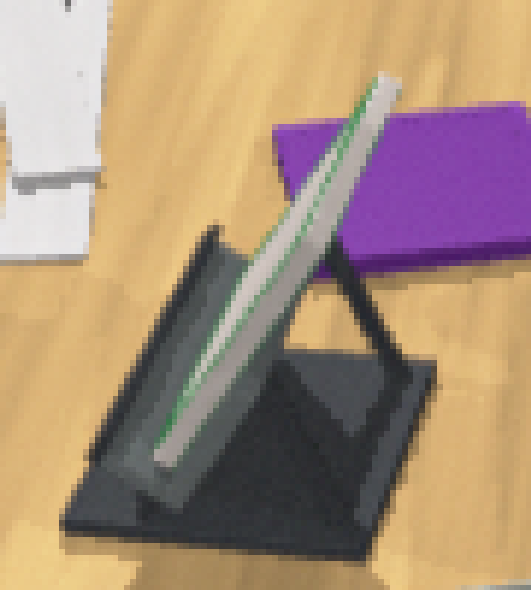

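View pics/z_top1.png

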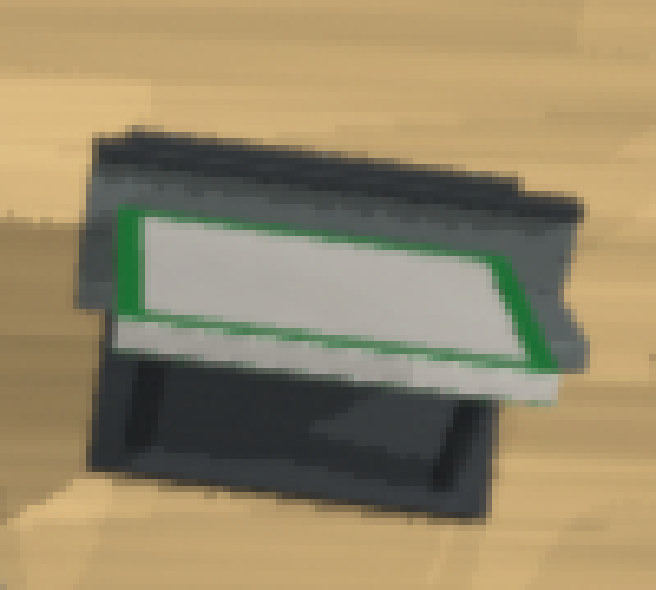

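```bash
cat > z3.py <<'E'
import numpy as np, cv2
from scipy.optimize import least_squares
from scipy.spatial.transform import Rotation as R
o=R.from_euler('xyz',[-89.98,89.919,-104.577],degrees=True).as_matrix(); print('tool R\n',o.round(3))
for n in ['top','side']:
    d=np.load(f'pics/easel_{n}.npz'); L=d['L']
    # top strip of back
    def reg(m,dep,lab):
        Q=L[m]; 
        if len(Q)<20: print(lab,len(Q)); return
        p=np.polyfit(Q[:,1]-.237,Q[:,dep],1)
        for _ in range(3):
            r=Q[:,dep]-np.polyval(p,Q[:,1]-.237); k=abs(r)<2.0*r.std()+5e-4; p=np.polyfit(Q[k,1]-.237,Q[k,dep],1)
        print(n,lab,k.sum(),'slope deg',np.degrees(p[0]).round(2),'val',p[1].round(4),'sd',r[k].std().round(4))
    reg((abs(L[:,0]-.616)<.005)&(L[:,2]>-.238)&(L[:,2]<-.18),0,'face x')
    reg((L[:,0]>.625)&(L[:,0]<.668)&(abs(L[:,2]+.25)<.006),2,'ledge z')
    reg((L[:,0]>.600)&(L[:,0]<.615)&(abs(L[:,2]+.17)<.006),2,'backtop z')
    print(' y ext ledge',np.percentile(L[(L[:,0]>.63)&(L[:,0]<.67)&(abs(L[:,2]+.25)<.006)][:,1],[.2,99.8]))
    D=np.load(f'pics/{n}0.npz'); W=D['W']; hsv=cv2.cvtColor(D['im'],cv2.COLOR_RGB2HSV).astype(int)
    # tray by bounding walls: points z>.010 in region
    m=(W[...,0]>.36)&(W[...,0]<.55)&(W[...,1]>-.15)&(W[...,1]<.07)&(hsv[...,1]<75)&(abs(W[...,2]-.005)<.015)
    m=cv2.morphologyEx(m.astype(np.uint8),cv2.MORPH_OPEN,np.ones((5,5)))
    nl,lab,st,_=cv2.connectedComponentsWithStats(m); k=1+np.argmax(st[1:,4]); P=W[lab==k]
    print(n,'tray',cv2.minAreaRect((P[:,:2]*1000).astype(np.float32)))
    # panel: incl green edge
    m=(W[...,0]>.5)&(W[...,0]<.68)&(W[...,1]>-.36)&(W[...,1]<-.1)&(W[...,2]>.05)&(W[...,2]<.22)&(((hsv[...,1]<40)&(hsv[...,2]>120))|((hsv[...,0]>50)&(hsv[...,0]<80)&(hsv[...,1]>100)))
    m=cv2.morphologyEx(m.astype(np.uint8),cv2.MORPH_CLOSE,np.ones((3,3)))
    nl,lab,st,_=cv2.connectedComponentsWithStats(m); k=1+np.argmax(st[1:,4]); P=W[lab==k]; P=P[~np.isnan(P[:,0])]
    best=None;rng=np.random.default_rng(0)
    for _ in range(400):
        q=P[rng.choice(len(P),3,False)]; nn=np.cross(q[1]-q[0],q[2]-q[0]); nn/=np.linalg.norm(nn)+1e-12; i=abs((P-q[0])@nn)<.003
        if best is None or i.sum()>best.sum(): best=i
    Q=P[best];c=Q.mean(0); nn=np.linalg.svd(Q-c)[2][2]; nn*=np.sign(nn[0])
    print('panel',len(P),best.sum(),c.round(4),nn.round(3))
    np.savez(f'pics/panel_{n}.npz',P=P)
    for yaw in (-4,-5,-6,-7):
        Rp=(R.from_euler('z',yaw,degrees=True)*R.from_euler('y',-32,degrees=True)).as_matrix()
        l=P@Rp; print(yaw,'local pct',np.percentile(l,[.5,2,50,98,99.5],axis=0).round(4).T.tolist(), 'face x sd',(Q@Rp)[:,0].std().round(5),(Q@Rp)[:,0].mean().round(4), 'corr xy',np.polyfit((Q@Rp)[:,1],(Q@Rp)[:,0],1)[0].round(4))
E
python3 z3.py
```

```text
tool R
 [[-0.     0.252  0.968]
 [-0.001  0.968 -0.252]
 [-1.    -0.001  0.   ]]
top face x 174 slope deg -0.04 val 0.6174 sd 0.0002
top ledge z 1227 slope deg -0.01 val -0.2494 sd 0.0019
top backtop z 479 slope deg -0.06 val -0.1695 sd 0.0018
 y ext ledge [0.07592349 0.39506787]
top tray ((451.9950256347656, -44.934654235839844), (144.33798217773438, 153.75730895996094), 15.728425979614258)
panel 1362 1179 [ 0.6018 -0.226   0.1274] [ 0.833 -0.083  0.547]
-4 local pct [[0.5775, 0.5789, 0.5897, 0.5931, 0.5936], [-0.2618, -0.2595, -0.1836, -0.107, -0.1048], [-0.3054, -0.3005, -0.2035, -0.1556, -0.1546]] face x sd 0.00176 0.59 corr xy 0.025
-5 local pct [[0.5806, 0.5818, 0.5926, 0.5948, 0.5952], [-0.251, -0.2491, -0.1728, -0.0965, -0.0942], [-0.3068, -0.3016, -0.2048, -0.1574, -0.1563]] face x sd 0.0014 0.5926 corr xy 0.0104
-6 local pct [[0.5834, 0.5844, 0.5951, 0.5971, 0.5974], [-0.2405, -0.2384, -0.1621, -0.0858, -0.0833], [-0.3084, -0.303, -0.2059, -0.159, -0.158]] face x sd 0.00133 0.5951 corr xy -0.0042
-7 local pct [[0.5854, 0.5866, 0.5973, 0.6001, 0.6005], [-0.2294, -0.2274, -0.
[... 548 characters left out ...]
[-0.2551, -0.2501, -0.1251, -0.0977, -0.0952], [-0.303, -0.2965, -0.2019, -0.1534, -0.1524]] face x sd 0.00194 0.587 corr xy 0.0163
-5 local pct [[0.5775, 0.5786, 0.5878, 0.5914, 0.5921], [-0.2445, -0.2394, -0.1146, -0.0868, -0.0846], [-0.3039, -0.2974, -0.203, -0.155, -0.1543]] face x sd 0.00177 0.5892 corr xy 0.0017
-6 local pct [[0.5801, 0.5807, 0.5895, 0.5933, 0.5935], [-0.2339, -0.2281, -0.1043, -0.0758, -0.0742], [-0.3047, -0.2982, -0.2042, -0.1564, -0.1558]] face x sd 0.00188 0.5912 corr xy -0.0129
-7 local pct [[0.5819, 0.5822, 0.5911, 0.5962, 0.5965], [-0.2235, -0.2167, -0.0939, -0.065, -0.0637], [-0.3054, -0.2989, -0.2052, -0.1574, -0.1572]] face x sd 0.00222 0.5931 corr xy -0.0275
```

```bash
cat >> h.py <<'E'
c22,s22=np.cos(np.radians(22)),np.sin(np.radians(22))
def frame(p,yaw,lean):
    return np.array(p,float),(R.from_euler('z',yaw,degrees=True)*R.from_euler('y',-lean,degrees=True)).as_matrix()
SEAT=frame([.6643,.237,.045],0,22)
_,Rp=frame([0,0,0],-5.5,32); PANEL=(Rp@np.array([.586,-.164,-.306]),Rp)
def toolR(Rf): # tool x = -frame z ; tool y = frame y
    return np.stack([-Rf[:,2],Rf[:,1],np.cross(-Rf[:,2],Rf[:,1])],1)
def toolRx(Rf): # tool y = frame x
    return np.stack([-Rf[:,2],Rf[:,0],np.cross(-Rf[:,2],Rf[:,0])],1)
def now():
    o=telemetry.get_obs(); return np.array(o['eef_pos']),R.from_euler('xyz',o['tcp_rot'],degrees=True).as_matrix()
def rel(p,Rt,lab='',start=None):
    p0,R0=start or now()
    w=R.from_matrix(R0.T@Rt).as_rotvec(); t=R0.T@(np.array(p)-p0)*1000
    print(lab,'w',w.round(4),'t',t.round(1),'rows>=',round(max(np.linalg.norm(t)/41.7,np.degrees(np.linalg.norm(w))/7.16),1))
def at(F,l): return F[0]+F[1]@np.array(l)
E
python3 - <<'E'
from h import *
print('panel',PANEL[0])
Rt=toolR(SEAT[1]); y=.199-.237
pre=at(SEAT,[.022,y,.2]); rel(pre,Rt,'pre')
rel(at(SEAT,[.022,y,.086]),Rt,'grasp from pre',start=(pre,Rt))
E
```

```text
panel [ 0.64035836 -0.22641801  0.05102997]
pre w [-0.2516 -0.3819  0.049 ] t [   9.6 -178.7  539.9] rows>= 13.6
grasp from pre w [0. 0. 0.] t [114.   0.  -0.] rows>= 2.7
```

jog_arm(
  rows=[-0.25,-0.38,0.05,10,-179,540,85,-0.25,-0.38,0.05,10,-179,540,85,-0.25,-0.38,0.05,10,-179,540,85,-0.25,-0.38,0.05,10,-179,540,85,-0.25,-0.38,0.05,10,-179,540,85,-0.25,-0.38,0.05,10,-179,540,85,-0.25,-0.38,0.05,10,-179,540,85,-0.25,-0.38,0.05,10,-179,540,85,-0.25,-0.38,0.05,10,-179,540,85,-0.25,-0.38,0.05,10,-179,540,85,-0.25,-0.38,0.05,10,-179,540,85,-0.25,-0.38,0.05,10,-179,540,85,-0.25,-0.38,0.05,10,-179,540,85,-0.25,-0.38,0.05,10,-179,540,85,-0.25,-0.38,0.05,10,-179,540,85,-0.25,-0.38,0.05,10,-179,540,85,-0.25,-0.38,0.05,10,-179,540,85,-0.25,-0.38,0.05,10,-179,540,85,-0.25,-0.38,0.05,10,-179,540,85,-0.25,-0.38,0.05,10,-179,540,85],
)

```text
time_s: 2.67
eef_pos: [0.6091, 0.1996, 0.2386]
tcp_rot: [0.3, 68.1, 0.3]
ft_force: [-0.1, 0.6, -0.0]
gripper_width: 0.994
```

```bash
python3 - <<'E'
from h import *
Rt=toolR(SEAT[1]); y=.199-.237
o=telemetry.get_obs(); print(o['time_s'],o['joints'].round(1),o['eef_pos'],o['tcp_rot'])
rel(at(SEAT,[.022,y,.2]),Rt,'pre')
rel(at(SEAT,[.022,y,.086]),Rt,'grasp')
d=cam('top','top1');d=cam('side','side1')
E
```

```text
2.6667 [21.7 11.2 -9.8 48.4 -7.8 20.3] [0.60905736 0.19956549 0.23858708] [ 0.26240232 68.08490946  0.25026872]
pre w [-0.0005 -0.0015 -0.0016] t [ 0.2 -0.6  0.7] rows>= 0.0
grasp w [-0.0005 -0.0015 -0.0016] t [114.2  -0.8   0.9] rows>= 2.7
```

View pics/side1.png

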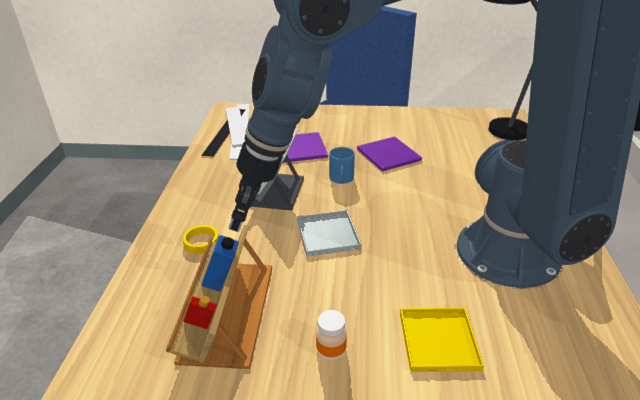

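The gripper is lined up over the tin (tin cap at about (228,243), fingers at (240,215)). I'll descend and close.

jog_arm(
  rows=[0,0,0,30,-1,1,85,0,0,0,60,-1,1,85,0,0,0,90,-1,1,85,0,0,0,114,-1,1,85,0,0,0,114,-1,1,85,0,0,0,114,-1,1,50,0,0,0,114,-1,1,45,0,0,0,114,-1,1,45,0,0,0,114,-1,1,45,0,0,0,114,-1,1,45,0,0,0,114,-1,1,45,0,0,0,114,-1,1,45],
)

```text
time_s: 3.77
eef_pos: [0.6537, 0.1983, 0.1351]
tcp_rot: [0.4, 67.9, 0.3]
ft_force: [-3.0, 1.7, 6.2]
gripper_width: 0.653
```

```bash
python3 - <<'E'
from h import *
p,Rn=now(); l=SEAT[1].T@(p-SEAT[0]); print('tcp in seat',l.round(4), telemetry.get_obs()['joints'].round(1))
h=l[2]
# upright, yaw 0
Rt=toolR(np.eye(3))
up=p+SEAT[1]@np.array([0,0,.1]); rel(up,Rn,'lift')
hi=[.46,.0,.30]; 
above=[.452,-.0445,.004+h+.06]
for nm,q in [('above',above),('place',[.452,-.0445,.004+h+.001])]: rel(q,Rt,nm,start=(up,Rn))
rel([.452,-.0445,.004+h+.001],Rt,'place from above',start=(np.array(above),Rt))
E
```

```text
tcp in seat [ 0.0239 -0.0387  0.0875] [ 19.9  19.2 -15.   34.9  -7.2  18.7]
lift w [0. 0. 0.] t [-100.     0.2    0.1] rows>= 2.4
above w [-0.0014  0.3851 -0.0025] t [   8.5 -243.2 -180.4] rows>= 7.3
place w [-0.0014  0.3851 -0.0025] t [  63.2 -243.4 -202.6] rows>= 7.7
place from above w [0. 0. 0.] t [59.  0.  0.] rows>= 1.4
```

jog_arm(
  rows=[0,0,0,-40,0,0,45,0,0,0,-80,0,0,45,0,0,0,-120,0,0,45,0,0,0,-120,0,0,45,0,0,0,-120,-30,0,45,0,0.1,0,-118,-60,-30,45,0,0.2,0,-115,-90,-60,45,0,0.3,0,-110,-120,-90,45,0,0.385,0,-100,-150,-120,45,0,0.385,0,-95,-180,-150,45,0,0.385,0,-92,-210,-170,45,0,0.385,0,-92,-243,-180,45,0,0.385,0,-92,-243,-180,45,0,0.385,0,-92,-243,-180,45,0,0.385,0,-92,-243,-180,45],
)

```text
time_s: 5.02
eef_pos: [0.4518, -0.0451, 0.1511]
tcp_rot: [136.0, 89.9, 135.8]
ft_force: [0.1, -0.1, -3.2]
gripper_width: 0.647
```

```bash
python3 - <<'E'
from h import *
Rt=toolR(np.eye(3))
rel([.452,-.0445,.0925],Rt,'place')
d=cam('side','side2');d=cam('top','top2')
E
```

```text
place w [-0.0025 -0.0017 -0.0017] t [58.6  0.5  0.3] rows>= 1.4
```

View pics/side2.png

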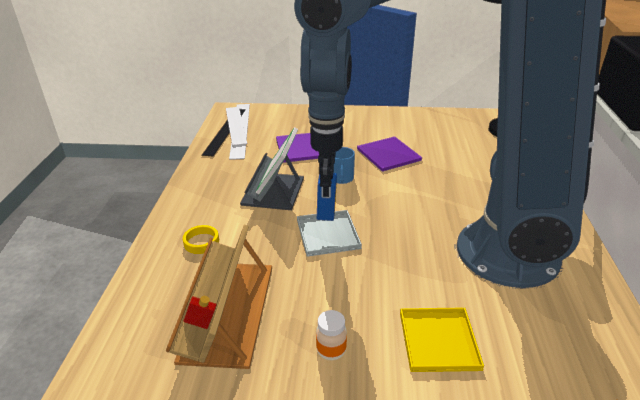

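The tin hangs upright (327,200) over the steel tray (330,233). I'll lower it and feel for the floor.

jog_arm(
  rows=[0,0,0,25,0,0,45,0,0,0,45,0,0,45,0,0,0,54,0,0,45,0,0,0,57,0,0,45,0,0,0,57,0,0,45,0,0,0,57,0,0,45],
)

```text
time_s: 5.62
eef_pos: [0.4521, -0.0446, 0.0945]
tcp_rot: [143.4, 89.9, 143.4]
ft_force: [0.7, 0.3, -3.4]
gripper_width: 0.651
```

jog_arm(
  rows=[0,0,0,1,0,0,45,0,0,0,2,0,0,45,0,0,0,2,0,0,45,0,0,0,2,0,0,45],
)

```text
time_s: 5.95
eef_pos: [0.4523, -0.0449, 0.0926]
tcp_rot: [112.4, 89.9, 112.4]
ft_force: [0.6, 1.3, 5.1]
gripper_width: 0.648
```

jog_arm(
  rows=[0,0,0,0,0,0,60,0,0,0,0,0,0,70,0,0,0,0,0,0,85,0,0,0,0,0,0,85,0,0,0,0,0,0,85,0,0,0,0,0,0,85,0,0,0,-40,0,0,85,0,0,0,-80,0,0,85,0,0,0,-120,0,0,85,0,0,0,-160,0,0,85,0,0,0,-160,0,0,85],
)

```text
time_s: 6.87
eef_pos: [0.4545, -0.0454, 0.2588]
tcp_rot: [3.6, 89.6, 3.5]
ft_force: [0.4, -0.1, -0.2]
gripper_width: 0.997
```

```bash
python3 - <<'E'
from h import *
d=cam('top','top3');d=cam('side','side3'); W=cloud(d); hsv=cv2.cvtColor(d['image'],cv2.COLOR_RGB2HSV).astype(int)
m=(hsv[...,0]>100)&(hsv[...,0]<125)&(hsv[...,1]>120)&(W[...,0]<.52)&(W[...,0]>.4)&(W[...,1]>-.12)&(W[...,1]<.03)&(W[...,2]>.01)&(W[...,2]<.13)
print(m.sum(),np.nanpercentile(W[m],[2,50,98],axis=0).round(3))
print(telemetry.get_obs()['joints'].round(1))
# panel targets; tool y = +-panel x
Rx=toolRx(PANEL[1])
for s in (1,-1):
    Rt=Rx@np.diag([1,s,s]); pre=at(PANEL,[0,0,.24]); rel(pre,Rt,'pre%d'%s); rel(at(PANEL,[0,0,.122]),Rt,'grasp',start=(pre,Rt))
E
```

```text
694 [[ 0.432 -0.055  0.013]
 [ 0.452 -0.017  0.077]
 [ 0.473 -0.012  0.118]]
[-5.7  6.6 -8.9 74.5  0.1 -5.7]
pre1 w [ 1.6173 -0.4642  0.4204] t [  -1.4 -168.9   61.3] rows>= 13.9
grasp w [0. 0. 0.] t [118.  -0.  -0.] rows>= 2.8
pre-1 w [-1.4351 -0.41   -0.4526] t [  -1.4 -168.9   61.3] rows>= 12.5
grasp w [0. 0. 0.] t [118.   0.   0.] rows>= 2.8
```

View pics/side3.png

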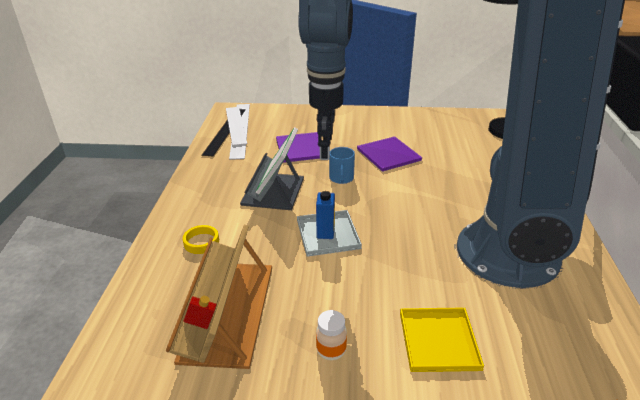

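The tin now stands in the steel tray at (326,220). Its faces measure x .432–.473, so it is upright. Next is the panel.

jog_arm(
  rows=[0.36,-0.1,0.09,-10,-30,10,85,0.72,-0.2,0.19,-10,-60,20,85,1.08,-0.31,0.28,-5,-100,40,85,1.62,-0.464,0.42,-1,-169,61,85,1.62,-0.464,0.42,-1,-169,61,85,1.62,-0.464,0.42,-1,-169,61,85,1.62,-0.464,0.42,-1,-169,61,85,1.62,-0.464,0.42,-1,-169,61,85,1.62,-0.464,0.42,-1,-169,61,85,1.62,-0.464,0.42,-1,-169,61,85,1.62,-0.464,0.42,-1,-169,61,85,1.62,-0.464,0.42,-1,-169,61,85,1.62,-0.464,0.42,-1,-169,61,85,1.62,-0.464,0.42,-1,-169,61,85,1.62,-0.464,0.42,-1,-169,61,85,1.62,-0.464,0.42,-1,-169,61,85,1.62,-0.464,0.42,-1,-169,61,85,1.62,-0.464,0.42,-1,-169,61,85,1.62,-0.464,0.42,-1,-169,61,85],
)

```text
time_s: 8.55
eef_pos: [0.5129, -0.2145, 0.2522]
tcp_rot: [90.0, 58.3, -5.6]
ft_force: [0.1, 0.5, -0.6]
gripper_width: 0.995
```

```bash
python3 - <<'E'
from h import *
o=telemetry.get_obs(); print(o['time_s'],o['joints'].round(1))
Rt=toolRx(PANEL[1]); rel(at(PANEL,[0,0,.24]),Rt,'pre'); rel(at(PANEL,[0,0,.122]),Rt,'grasp')
d=cam('side','side4');d=cam('top','top4')
i=np.hstack([cv2.imread('pics/side4.png')[100:230,200:360],cv2.imread('pics/top4.png')[80:210,300:460]]);cv2.imwrite('pics/c4.png',cv2.resize(i,None,fx=2.4,fy=2.4))
E
```

```text
8.55 [-28.9  -2.4 -27.9  35.   12.   69.8]
pre w [-0.001   0.0005  0.0048] t [-1.6  2.  -0.4] rows>= 0.1
grasp w [-0.001   0.0005  0.0048] t [116.4   2.5  -0.4] rows>= 2.8
```

View pics/c4.png

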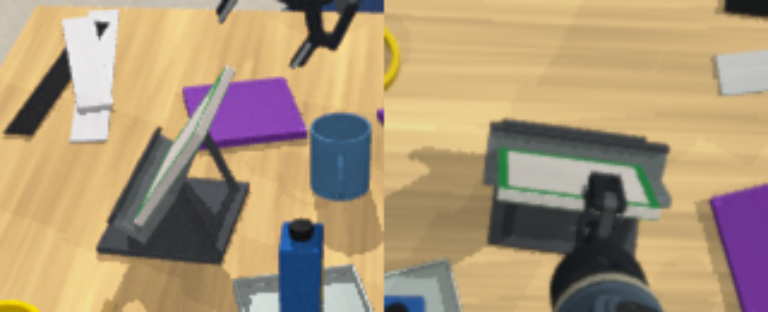

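jog_arm(
  rows=[0,0,0.005,30,2,0,70,0,0,0.005,60,2,0,60,0,0,0.005,90,2,0,50,0,0,0.005,116,2,0,40,0,0,0.005,116,2,0,40,0,0,0.005,116,2,0,40],
)

```text
time_s: 9.15
eef_pos: [0.5746, -0.22, 0.1532]
tcp_rot: [90.2, 58.1, -5.5]
ft_force: [0.4, -0.3, 0.7]
gripper_width: 0.466
```

```bash
python3 - <<'E'
from h import *
Rt=toolRx(PANEL[1]); rel(at(PANEL,[0,0,.122]),Rt,'grasp')
d=cam('side','side5')
i=cv2.imread('pics/side5.png')[100:220,220:350];cv2.imwrite('pics/c5.png',cv2.resize(i,None,fx=4.5,fy=4.5))
E
```

```text
grasp w [-0.0022 -0.0004  0.0023] t [-0.4  1.9  0.1] rows>= 0.0
```

View pics/c5.png

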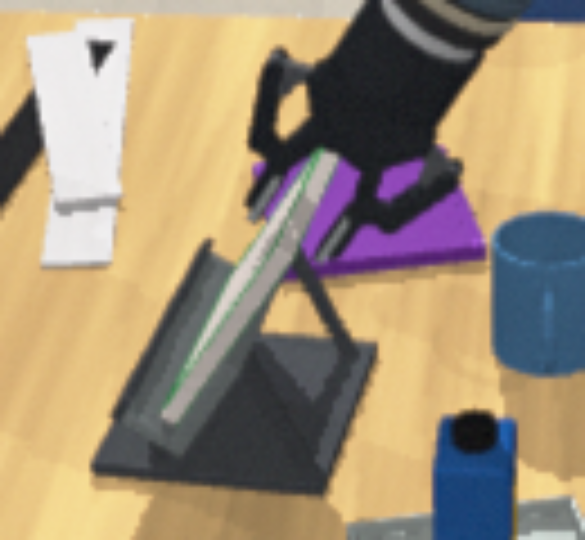

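The panel's top edge (crop (325,155)) lies between the open fingers, and both sides are clear. I'll close on it.

jog_arm(
  rows=[0,0,0,0,1.5,0,32,0,0,0,0,1.5,0,24,0,0,0,0,1.5,0,16,0,0,0,0,1.5,0,8,0,0,0,0,1.5,0,4,0,0,0,0,1.5,0,4,0,0,0,0,1.5,0,4,0,0,0,0,1.5,0,4],
)

```text
time_s: 9.87
eef_pos: [0.5763, -0.2207, 0.157]
tcp_rot: [90.0, 57.8, -5.7]
ft_force: [-4.5, 1.0, 6.4]
gripper_width: 0.132
```

jog_arm(
  rows=[0,0,0,-15,0,0,4,0,0,0,-40,0,0,4,0,0,0,-80,0,0,4,0,0,0,-120,0,0,4,0,0,0,-150,0,0,4,0,0,0,-150,0,0,4,0,0,0,-150,0,0,4],
)

```text
time_s: 10.45
eef_pos: [0.4968, -0.2131, 0.285]
tcp_rot: [89.9, 57.7, -5.8]
ft_force: [-0.1, 0.1, -2.2]
gripper_width: 0.129
```

```bash
python3 - <<'E'
from h import *
p,Rn=now(); print(telemetry.get_obs()['joints'].round(1), telemetry.get_obs()['ft_force'])
d=cam('side','side6');d=cam('top','top6')
cv2.imwrite('pics/c6.png',np.vstack([cv2.imread('pics/side6.png')[0:260,150:550],cv2.imread('pics/top6.png')[60:260,220:620]]))
E
```

```text
[-29.9  -5.4 -25.8  39.7  12.6  69.1] [-0.13854432  0.08759842 -2.21908504]
```

View pics/c6.png

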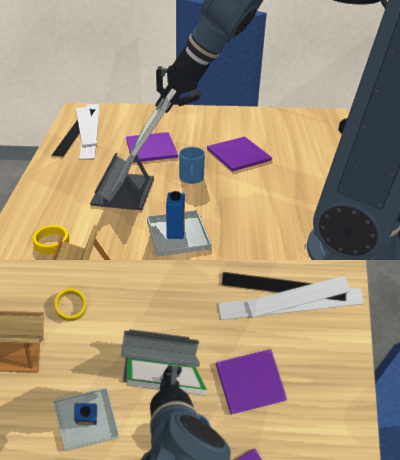

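```bash
python3 - <<'E'
from h import *
Rt=toolRx(SEAT[1]); rel(at(SEAT,[.010,.205-.237,.25]),Rt,'pre')
E
```

```text
pre w [-0.0885  0.0441 -0.1743] t [  23.5   34.5 -423.7] rows>= 10.2
```

jog_arm(
  rows=[0,0,0,-15,3,-30,4,0,0,0,-15,6,-70,4,-0.02,0.01,-0.04,-10,10,-110,4,-0.04,0.02,-0.09,0,15,-150,4,-0.06,0.03,-0.13,5,20,-190,4,-0.088,0.044,-0.174,10,24,-230,4,-0.088,0.044,-0.174,15,27,-270,4,-0.088,0.044,-0.174,18,30,-310,4,-0.088,0.044,-0.174,20,32,-350,4,-0.088,0.044,-0.174,22,33,-385,4,-0.088,0.044,-0.174,23,34,-410,4,-0.088,0.044,-0.174,23,34,-424,4,-0.088,0.044,-0.174,23,34,-424,4,-0.088,0.044,-0.174,23,34,-424,4,-0.088,0.044,-0.174,23,34,-424,4,-0.088,0.044,-0.174,23,34,-424,4],
)

```text
time_s: 11.88
eef_pos: [0.5795, 0.2039, 0.2811]
tcp_rot: [89.9, 68.0, -0.2]
ft_force: [-0.1, 0.6, -1.2]
gripper_width: 0.132
```

```bash
cat > meas.py <<'E'
from h import *
import sys
tag=sys.argv[1]
p,Rn=now(); print('tcp seat',(SEAT[1].T@(p-SEAT[0])).round(4)); 
for n in ['top','side']:
    d=cam(n,n+tag); W=cloud(d); hsv=cv2.cvtColor(d['image'],cv2.COLOR_RGB2HSV).astype(int)
    L=(W-SEAT[0])@SEAT[1]; pl=(p-SEAT[0])@SEAT[1]
    near=(abs(L[...,0]-pl[0])<.03)&(abs(L[...,1]-pl[1])<.12)&(L[...,2]<pl[2]+.05)&(L[...,2]>pl[2]-.15)
    m=near&(((hsv[...,1]<40)&(hsv[...,2]>120))|((hsv[...,0]>45)&(hsv[...,0]<85)&(hsv[...,1]>90)))
    nl,lab,st,_=cv2.connectedComponentsWithStats(m.astype(np.uint8)); k=1+np.argmax(st[1:,4]); P=L[lab==k]
    print(n,len(P),'pct x,y,z',np.percentile(P,[.5,2,50,98,99.5],axis=0).round(4).T.tolist())
    if len(P)<50: continue
    best=None;rng=np.random.default_rng(0)
    for _ in range(400):
        q=P[rng.choice(len(P),3,False)]; nn=np.cross(q[1]-q[0],q[2]-q[0]); nn/=np.linalg.norm(nn)+1e-12; i=abs((P-q[0])@nn)<.003
        if best is None or i.sum()>best.sum(): best=i
    Q=P[best];c=Q.mean(0); nn=np.linalg.svd(Q-c)[2][2]; nn*=np.sign(nn[0]); print('  plane',best.sum(),c.round(4),nn.round(3))
E
python3 meas.py 7
python3 - <<'E'
import cv2,numpy as np
cv2.imwrite('pics/c7.png',np.vstack([cv2.imread('pics/side7.png')[100:380,100:400],cv2.imread('pics/top7.png')[60:260,80:380]]))
E
```

```text
tcp seat [ 0.0098 -0.0331  0.2506]
top 450 pct x,y,z [[0.0044, 0.0049, 0.0134, 0.017, 0.021], [-0.1167, -0.1165, -0.0828, -0.0312, -0.0201], [0.1318, 0.1408, 0.2642, 0.2749, 0.2756]]
  plane 287 [ 0.0149 -0.0783  0.2267] [ 1.    -0.015  0.027]
side 692 pct x,y,z [[-0.0025, -0.0011, 0.0088, 0.0146, 0.0149], [-0.0758, -0.0668, 0.0444, 0.0484, 0.0488], [0.1278, 0.1308, 0.2465, 0.276, 0.2767]]
  plane 379 [0.0087 0.046  0.2053] [ 0.008 -1.     0.006]
```

View pics/c7.png

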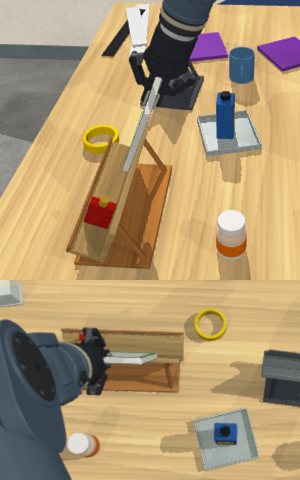

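The panel is held squarely above the ledge (crop (140,120)), about 25 mm short of the stop. I'll lower it.

jog_arm(
  rows=[0,0,0,30,0,0,4,0,0,0,60,0,0,4,0,0,0,85,0,0,4,0,0,0,105,0,0,4,0,0,0,115,0,0,4,0,0,0,115,0,0,4,0,0,0,115,0,0,4],
)

```text
time_s: 12.57
eef_pos: [0.6229, 0.2046, 0.1752]
tcp_rot: [89.9, 67.9, -0.1]
ft_force: [0.6, -0.8, -1.6]
gripper_width: 0.134
```

```bash
python3 meas.py 8; python3 - <<'E'
import cv2,numpy as np
cv2.imwrite('pics/c8.png',cv2.resize(cv2.imread('pics/side8.png')[190:370,150:330],None,fx=3.2,fy=3.2))
E
```

```text
tcp seat [ 0.0104 -0.0324  0.1363]
top 324 pct x,y,z [[0.0029, 0.0054, 0.0141, 0.0179, 0.0221], [-0.1162, -0.116, -0.0824, -0.0332, -0.0252], [0.0259, 0.0285, 0.1554, 0.161, 0.1614]]
  plane 197 [ 0.0153 -0.0784  0.114 ] [ 0.999 -0.033  0.028]
side 573 pct x,y,z [[-0.0013, 0.0, 0.0101, 0.019, 0.0202], [-0.07, -0.0594, 0.0419, 0.0493, 0.0499], [0.0182, 0.0332, 0.1433, 0.1623, 0.163]]
  plane 289 [0.0118 0.0184 0.12  ] [0.999 0.025 0.027]
```

View pics/c8.png

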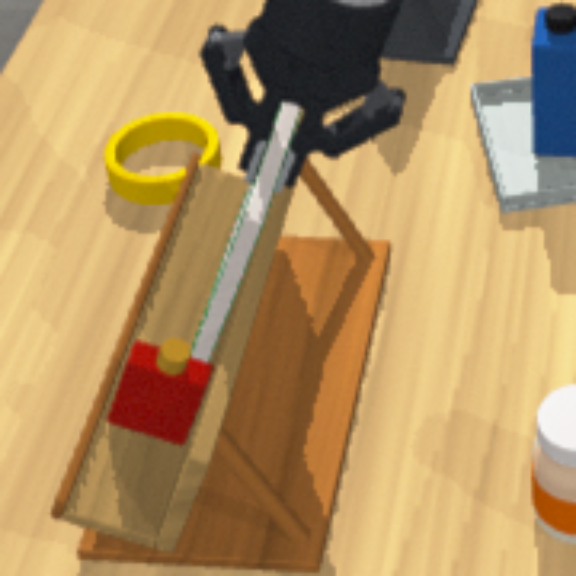

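jog_arm(
  rows=[0,0,0,5,0,0,4,0,0,0,8,0,0,4,0,0,0,10,0,0,4,0,0,0,11,0,0,4,0,0,0,11,0,0,4],
)

```text
time_s: 13.08
eef_pos: [0.6271, 0.205, 0.1676]
tcp_rot: [90.0, 67.8, -0.0]
ft_force: [-13.9, -5.6, 20.8]
gripper_width: 0.132
```

jog_arm(
  rows=[0,0,0,-2.5,0,0,4,0,0,0,-2.5,0,0,4,0,0,0,-2.5,0,0,4],
)

```text
time_s: 13.33
eef_pos: [0.6261, 0.2052, 0.1673]
tcp_rot: [90.0, 67.9, -0.0]
ft_force: [-3.9, -2.8, 8.4]
gripper_width: 0.136
```

```bash
python3 meas.py 9
```

```text
tcp seat [ 0.0104 -0.0318  0.1277]
top 312 pct x,y,z [[0.0052, 0.0057, 0.014, 0.0179, 0.0221], [-0.1152, -0.115, -0.0825, -0.0356, -0.028], [0.0079, 0.0202, 0.146, 0.1519, 0.1523]]
  plane 189 [ 0.0159 -0.0778  0.1059] [ 1.    -0.022  0.02 ]
side 526 pct x,y,z [[-0.0021, -0.001, 0.009, 0.0149, 0.015], [-0.0734, -0.0593, 0.042, 0.0494, 0.0498], [0.0165, 0.0324, 0.1361, 0.1532, 0.1544]]
  plane 267 [0.0098 0.0184 0.1143] [0.998 0.044 0.044]
```

jog_arm(
  rows=[0,0,0,-1,-1,0,4,0,0,0,-1,-2,0,4,0,0,0,-1,-3,0,4,0,0,0,-1,-3,0,4,0,0,0,-1,-3,0,4],
)

```text
time_s: 13.85
eef_pos: [0.6227, 0.2052, 0.1665]
tcp_rot: [89.9, 68.0, -0.1]
ft_force: [0.2, -0.3, -1.7]
gripper_width: 0.134
```

jog_arm(
  rows=[0,0,0,0,-0.7,0,4,0,0,0,0,-1.4,0,4,0,0,0,0,-2,0,4,0,0,0,0,-2,0,4],
)

```text
time_s: 14.18
eef_pos: [0.622, 0.2052, 0.1667]
tcp_rot: [90.0, 67.8, -0.1]
ft_force: [5.1, -0.7, -3.8]
gripper_width: 0.13
```

jog_arm(
  rows=[0,0,0,0.5,0.5,-4,4,0,0,0,0.5,0.5,-8,4,0,0,0,0.5,0.5,-12,4,0,0,0,0.5,0.5,-15,4,0,0,0,0.5,0.5,-18,4,0,0,0,0.5,0.5,-18,4,0,0,0,0.5,0.5,-18,4],
)

```text
time_s: 14.77
eef_pos: [0.6222, 0.2239, 0.1663]
tcp_rot: [90.1, 67.9, 0.1]
ft_force: [4.5, 0.5, -1.0]
gripper_width: 0.13
```

```bash
python3 meas.py 10; python3 - <<'E'
import cv2,numpy as np
cv2.imwrite('pics/c10.png',cv2.resize(cv2.imread('pics/side10.png')[190:370,150:330],None,fx=3.2,fy=3.2))
E
```

```text
tcp seat [ 0.0064 -0.0131  0.1282]
top 336 pct x,y,z [[-0.0014, 0.0013, 0.0101, 0.0141, 0.0185], [-0.0971, -0.0967, -0.0624, -0.0128, -0.0044], [0.0093, 0.019, 0.1458, 0.1535, 0.1542]]
  plane 203 [ 0.0115 -0.0582  0.104 ] [ 0.999 -0.023  0.034]
side 519 pct x,y,z [[-0.0059, -0.0048, 0.0054, 0.0112, 0.0113], [-0.0593, -0.0421, 0.0497, 0.0678, 0.0683], [0.0141, 0.0242, 0.1401, 0.1539, 0.1544]]
  plane 275 [0.0075 0.0309 0.1175] [0.999 0.015 0.043]
```

View pics/c10.png

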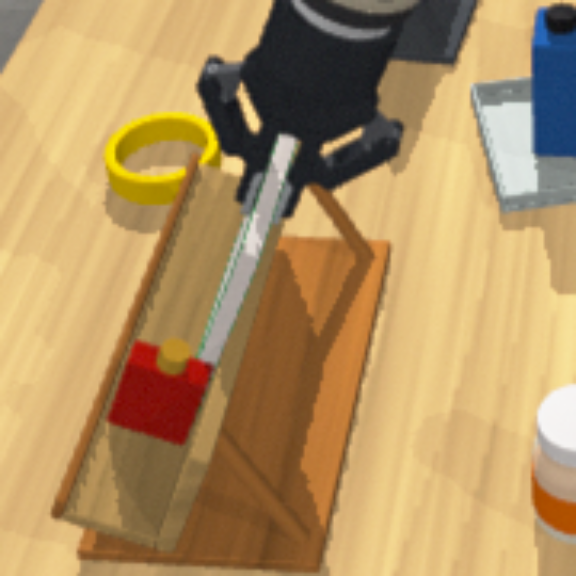

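jog_arm(
  rows=[0,0,-0.015,0,0.5,-1,4,0,0,-0.015,0,0.5,-2,4,0,0,-0.015,0,0.5,-3,4,0,0,-0.015,0,0.5,-4,4,0,0,-0.015,0,0.5,-4,4],
)

```text
time_s: 15.28
eef_pos: [0.6231, 0.2269, 0.1667]
tcp_rot: [89.8, 68.7, -0.2]
ft_force: [7.1, -4.0, -0.0]
gripper_width: 0.131
```

jog_arm(
  rows=[0,0,0,0,0,-0.5,4,0,0,0,0,0,-1,4,0,0,0,0,0,-1,4],
)

```text
time_s: 15.53
eef_pos: [0.6231, 0.2278, 0.1667]
tcp_rot: [89.8, 68.7, -0.2]
ft_force: [5.0, -3.4, 0.6]
gripper_width: 0.13
```

jog_arm(
  rows=[0,0,0,0,0,-0.5,4,0,0,0,0,0,-1,4,0,0,0,0,0,-1.5,4,0,0,0,0,0,-1.5,4],
)

```text
time_s: 15.87
eef_pos: [0.6231, 0.2292, 0.1667]
tcp_rot: [89.8, 68.7, -0.2]
ft_force: [5.6, -3.1, 0.5]
gripper_width: 0.133
```

jog_arm(
  rows=[0,0,0,0,0,-0.5,4,0,0,0,0,0,-1,4,0,0,0,0,0,-1.5,4,0,0,0,0,0,-1.5,4],
)

```text
time_s: 16.2
eef_pos: [0.6231, 0.2308, 0.1667]
tcp_rot: [89.8, 68.7, -0.2]
ft_force: [5.7, -4.1, 0.1]
gripper_width: 0.132
```

jog_arm(
  rows=[0,0,0,0,0,-0.5,4,0,0,0,0,0,-1,4,0,0,0,0,0,-1,4],
)

```text
time_s: 16.45
eef_pos: [0.6231, 0.2318, 0.1667]
tcp_rot: [89.8, 68.7, -0.2]
ft_force: [5.4, -4.3, -1.1]
gripper_width: 0.128
```

jog_arm(
  rows=[0,0,0,0,0,-0.5,4,0,0,0,0,0,-1,4,0,0,0,0,0,-1,4],
)

```text
time_s: 16.7
eef_pos: [0.6231, 0.2319, 0.1667]
tcp_rot: [89.6, 68.7, -0.5]
ft_force: [5.4, -7.4, 1.1]
gripper_width: 0.131
```

```bash
python3 meas.py 11; python3 - <<'E'
import cv2,numpy as np
cv2.imwrite('pics/c11.png',np.hstack([cv2.resize(cv2.imread('pics/side11.png')[270:350,170:250],None,fx=5,fy=5,interpolation=cv2.INTER_NEAREST),cv2.resize(cv2.imread('pics/top11.png')[90:170,140:220],None,fx=4.99,fy=5,interpolation=cv2.INTER_NEAREST)[:400]]))
E
```

```text
tcp seat [ 0.0074 -0.0051  0.1283]
top 321 pct x,y,z [[0.0022, 0.0026, 0.0107, 0.0149, 0.0185], [-0.0892, -0.0889, -0.0554, -0.0075, 0.0022], [0.0118, 0.0197, 0.1474, 0.1529, 0.1538]]
  plane 192 [ 0.0122 -0.0486  0.1124] [1.    0.01  0.028]
side 479 pct x,y,z [[-0.0051, -0.0037, 0.006, 0.0116, 0.0118], [-0.0381, -0.0293, 0.0572, 0.0757, 0.0763], [0.034, 0.0523, 0.1477, 0.1535, 0.1542]]
  plane 249 [0.0069 0.0436 0.1254] [0.998 0.05  0.04 ]
```

View pics/c11.png

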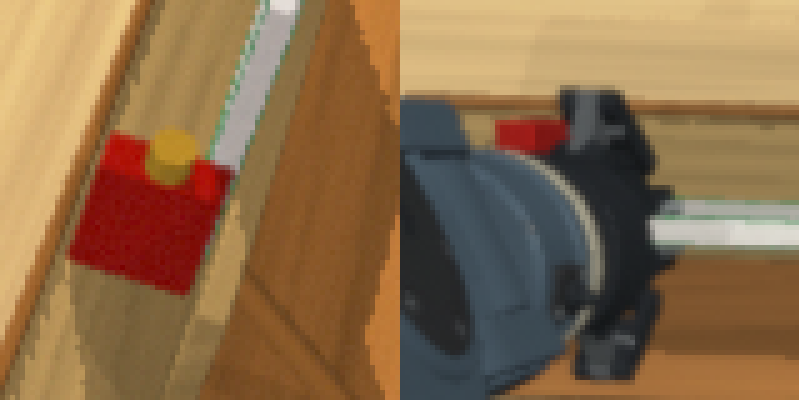

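The TCP no longer advances with the commands, and the side force is climbing above the ~4 N sliding friction. That means the panel is at the stop. I'll press slightly more to confirm.

jog_arm(
  rows=[0,0,0,0,0,-0.5,4,0,0,0,0,0,-1,4,0,0,0,0,0,-1,4,0,0,0,0,0,-1,4],
)

```text
time_s: 17.13
eef_pos: [0.623, 0.2321, 0.1667]
tcp_rot: [89.4, 68.7, -0.7]
ft_force: [5.2, -12.6, 2.9]
gripper_width: 0.133
```

jog_arm(
  rows=[0,0,0,0,0,1,4,0,0,0,0,0,1,4,0,0,0,0,0,1,20,0,0,0,0,0,1,40,0,0,0,0,0,1,50,0,0,0,0,0,1,50,0,0,0,0,0,1,50,0,0,0,0,0,1,50],
)

```text
time_s: 17.8
eef_pos: [0.622, 0.2334, 0.1658]
tcp_rot: [90.0, 68.8, -0.0]
ft_force: [-0.1, 0.7, 0.1]
gripper_width: 0.583
```

```bash
python3 meas.py 12; python3 - <<'E'
import cv2,numpy as np
cv2.imwrite('pics/c12.png',cv2.resize(cv2.imread('pics/side12.png')[190:370,150:330],None,fx=3.2,fy=3.2))
E
```

```text
tcp seat [ 0.006  -0.0036  0.1279]
top 364 pct x,y,z [[0.0012, 0.0016, 0.0107, 0.0139, 0.0141], [-0.0895, -0.0892, -0.0508, 0.012, 0.0188], [0.0114, 0.0181, 0.1392, 0.152, 0.153]]
  plane 245 [ 0.0119 -0.0453  0.1018] [ 0.999 -0.024  0.026]
side 493 pct x,y,z [[-0.0009, -0.0006, 0.0059, 0.0113, 0.0113], [-0.064, -0.0447, 0.0529, 0.0753, 0.0761], [0.0234, 0.0407, 0.1428, 0.1535, 0.1538]]
  plane 286 [0.008  0.0337 0.1176] [0.999 0.022 0.033]
```

View pics/c12.png

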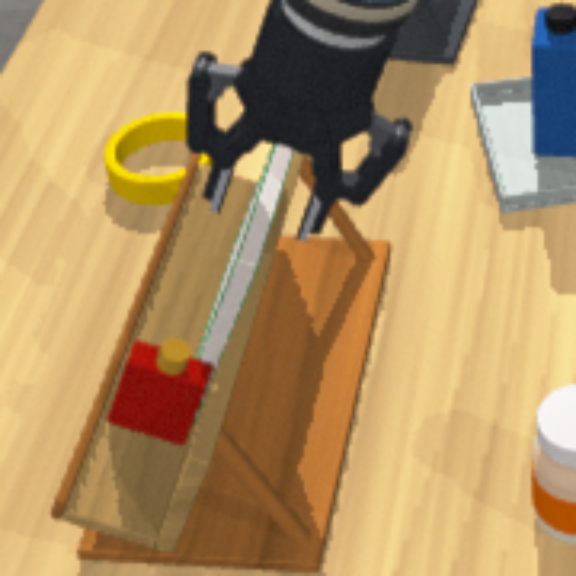

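Released, the panel keeps its readings and lies flat. I'll retreat straight up along the slope and check.

jog_arm(
  rows=[0,0,0,-10,0,0,60,0,0,0,-30,0,0,60,0,0,0,-60,0,0,60,0,0,0,-100,0,0,60,0,0,0,-130,-30,30,60,0,0,0,-140,-60,70,60,0,0,0,-145,-90,110,60,0,0,0,-150,-120,150,60,0,0,0,-150,-150,190,60,0,0,0,-150,-180,220,60,0,0,0,-150,-180,220,60,0,0,0,-150,-180,220,60],
)

```text
time_s: 18.9
eef_pos: [0.3945, 0.0099, 0.2392]
tcp_rot: [89.8, 69.0, -0.4]
ft_force: [-0.7, 0.7, 0.2]
gripper_width: 0.703
```

```bash
cat > fin.py <<'E'
from h import *
for n in ['top','side']:
    d=cam(n,n+'13'); W=cloud(d); hsv=cv2.cvtColor(d['image'],cv2.COLOR_RGB2HSV).astype(int); L=(W-SEAT[0])@SEAT[1]
    m=(abs(L[...,0]-.006)<.02)&(abs(L[...,1])<.15)&(L[...,2]>.0)&(L[...,2]<.17)
    pm=m&(((hsv[...,1]<40)&(hsv[...,2]>120))|((hsv[...,0]>45)&(hsv[...,0]<85)&(hsv[...,1]>90)))
    P=L[pm]; print(n,'panel',len(P),np.percentile(P,[.5,2,50,98,99.5],axis=0).round(4).T.tolist())
    rm=((hsv[...,0]<8)|(hsv[...,0]>172))&(hsv[...,1]>180)&(abs(L[...,0]-.02)<.05)&(abs(L[...,1])<.15)&(L[...,2]>0)
    print(' stop',np.percentile(L[rm],[2,50,98],axis=0).round(4).tolist())
    for t in ['paint_jar','mug','tape','tin']:
        for r in models.search_frame(t,d)[:1]:
            c,w=r['location']; c=int(c*640);w=int(w*400); print('  ',t,round(r['score'],2),c,w,W[w,c].round(3))
print(telemetry.get_obs()['ft_force'],telemetry.get_obs()['time_s'])
E
python3 fin.py; python3 - <<'E'
import cv2,numpy as np
a=cv2.imread('pics/top13.png');b=cv2.imread('pics/side13.png')
cv2.imwrite('pics/c13.png',np.vstack([cv2.resize(a[80:260,120:400],(784,504))[:300],cv2.resize(b[190:370,150:430],(784,504))[:299]]))
E
```

```text
top panel 615 [[0.0011, 0.0014, 0.01, 0.0139, 0.014], [-0.0894, -0.0891, -0.0171, 0.0649, 0.0687], [0.0144, 0.0246, 0.1474, 0.1526, 0.1537]]
 stop [[0.0147, 0.0703, 0.0072], [0.0378, 0.0721, 0.05], [0.0525, 0.0892, 0.0627]]
   paint_jar 0.63 164 225 [0.416 0.305 0.082]
   mug 0.9 410 230 [ 0.428 -0.329  0.006]
   tape 0.94 286 115 [0.735 0.019 0.024]
   tin 0.69 302 215 [ 0.446 -0.04   0.124]
side panel 582 [[-0.0008, -0.0006, 0.0057, 0.0112, 0.0113], [-0.083, -0.0772, 0.0386, 0.0753, 0.0761], [0.0206, 0.0417, 0.1497, 0.1534, 0.1541]]
 stop [[0.0027, 0.0781, 0.0052], [0.0266, 0.0933, 0.0409], [0.05, 0.0956, 0.0638]]
   paint_jar 0.85 329 334 [0.42  0.35  0.076]
   mug 0.66 342 171 [ 0.419 -0.255  0.063]
   tape 0.74 199 236 [ 0.782 -0.016 -0.001]
   tin 0.56 326 213 [ 0.449 -0.012  0.091]
[0.3648653  0.61171523 0.04044539] 19.4
```

View pics/c13.png

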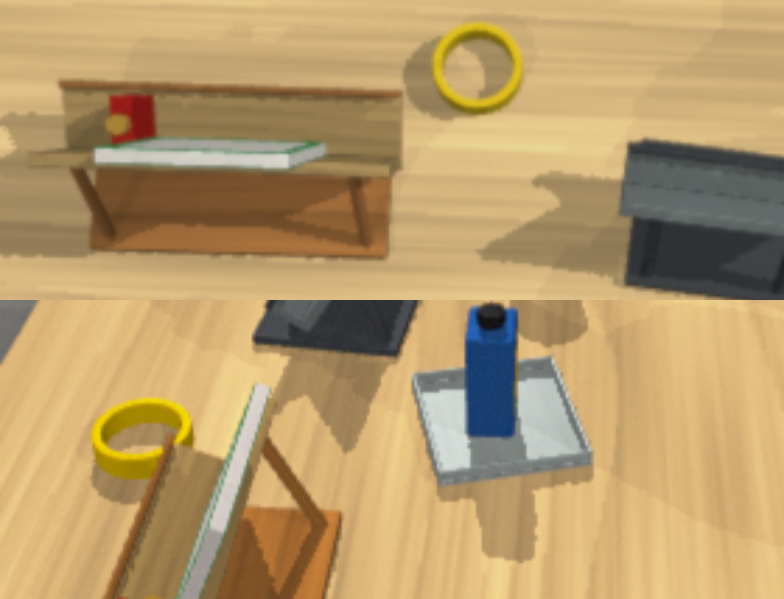

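```bash
python3 -c "
from h import *
print(bot.hand_in())"
```

```text
the job is handed in; nothing more can be done
None
```

The job is handed in. The tin stands upright in the steel tray, and the panel stands on the easel's ledge against the red stop, released. The hand-in gave no verdict.

- **Tin:** I took it off the ledge, turned it upright and lowered it until the wrist force showed the tray floor. It ended close to the tray's middle.
- **Panel:** I lifted it from the rack, set it on the ledge against the back and slid it along. Sliding friction was about 3–4 N. At the stop the side force rose to 12.6 N and the TCP stopped advancing, well below the 30 N limit.
- **Last checks:** The top camera puts the panel's edge about 1 mm from the stop face, and the side camera shows no gap. The panel's front face reads about 12 mm out from the back, as its thickness requires, and its top edge reads about 153 mm up the face. The wrist force was near zero and the arm was clear.
- **Disagreements:**
  - Both cameras showed the panel leaning about 0.03 rad more than the easel face. A similar excess showed while it stood in the rack, so I took it as camera bias. It is inside the 0.06 rad limit either way.
  - The network's points for the tape and the mug jumped between spots on and beside them, so their coordinates prove little. In the last picture the tape ring had not visibly moved. I did not check the mug and jar more closely, but the gripper was never driven close to any of the three.

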